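# Find the concealed catch of the match chest

## Robot

A 6-joint arm with a two-finger parallel gripper is mounted at the origin on a cart in front of the work surface, level with it; the furniture and walls round the work are solid. World frame = base frame: x ahead of the robot, y to its left, z up, the work surface at z = 0. Lengths are in m, angles in rad, forces in N, time in s.
With the tool pointing down it reaches from about 0.35 to 0.975 m from the base axis. Payload 7.1 kg.
Tool frame: the origin (TCP) lies on the centre line of the jaws, within the pads' length; the fingertips stand bot.tip_reach ahead of it and the grasp point (between the pads) lies 2 mm behind it (bot.tip_reach is the distance from the TCP to the fingertips, in m); z points along the fingers, y is the direction in which the jaws open and shut (so a half turn about z gives the same grasp; the last joint's range is limited). The gripper opens to 88 mm and grips with 3 to 60 N. Pads are 20 mm wide; open, the fingers measure 115 mm over their backs; the gripper's body (75 mm by 178 mm) begins 61 mm behind the grasp point.
Start: joints at [-1.122, 0.423, 1.63, -0, 1.089, -0.019], TCP at [0.282, -0.558, 0.24] pointing down, gripper open.
Joint ranges: [-3, 3], [-0.9, 2.11], [0.09, 2.58], [-1.31, 4.45], [0.11, 2.69], [-2.54, 2.54]. Speed limits (rad/s): [2.39, 2.39, 3.01, 3.14, 3.14, 3.14].

## Interface

Orientations are given as a unit quaternion [x, y, z, w].
In Python, from rig import bot gives the robot as it stands.
- The arm moves only by the tool step_arm, never from a script. Its argument "motion" is a list of rows, each an object of numbers: "x", "y", "z": the shift along the tool's x, y, z each as a share of 0.25 m, from -1 to 1; "wx", "wy", "wz": the turn, a rotation vector about the tool's x, y, z each as a share of pi/2 rad, from -1 to 1; "claw": the finger opening in mm, from 0 to 87.8. In form: [{"x": .., "y": .., "z": .., "wx": .., "wy": .., "wz": .., "claw": ..}, ...]. A call has 1 to 12 rows; each row is the pose to reach, as a shift and turn from the pose commanded when the call began, along the tool's axes at that moment; what a row does not reach only later rows make up. A row lasts 1/10 s, in which the tool goes at most 50 mm and 8.59 degrees, less where a joint would pass 70% of its speed; a pose out of reach is approached as far as the arm can. A call with a number of a shift or a turn outside -1 to 1 is refused whole. A call with a gripper value outside its range is refused whole. The fingers move at their own pace and stop on an object; "newtons" is the grip in N (left out, the last holds). Time passes only in rows, so rows that repeat a pose let the fingers close. It gives the time, the measured TCP pose, the force and the opening at its end, in the units of the state.
- bot.sense(): the state, without advancing time (a new reading comes with each control period).
- bot.read_camera(name): name is "side" or "top" or "wrist"; returns the picture (400x640x3 uint8, blue, green, red); there is no depth.
- bot.camera_model(name): a dict with "fx", "fy", "cx", "cy" (pixels), "R" (3x3) and "t" (3): a world point X has camera coordinates R X + t. Camera axes: x right, y down, z forward; pixel columns grow to the right and rows downward; lengths in m; the calibration is good to about 2 mm. A picture is of the moment at which its call begins: read the wrist's pose just before it. camera_model takes no time and is no camera call; for the wrist camera it gives the pose at the moment of the call.
- bot.finish_job(): hands the job in, once; it reports no verdict.
The state is a dict: "time_s": time; "qpos": joint angles; "qd": joint speeds; "tau": joint torques, N m; "position": TCP position; "ee_rot": TCP orientation; "wrist_force": force on the tool from outside, world axes, zero at the start; "moment": the same for the moment, N m; "width": opening from 0.0 (shut) to 1.0 (fully open).
Only numpy, scipy, OpenCV 4.12 (cv2) and the standard library are available. Lean on these libraries where they do the work, as an engineer would, in place of code of your own. Each camera call takes 0.05 s, during which the arm holds its last target. There are 200 camera calls.

## Task

Open the hidden drawer of the low wooden chest: with your fingertips, feel over the six square tiles set into its flat top until you find the one that gives, then press that tile all the way down so that the drawer springs out at the front. Then take your hand away so that the tile comes back up and the drawer is left standing open. Do not pound on the chest, pick nothing up, and leave the candle glass on the chest and everything round it where it stands.

Things in the scene. Friction and masses are not known exactly. Their poses are not given: they have to be found in the camera images.
- chest: low dark wooden chest, 150 mm deep (x) x 320 mm wide (y) x 78 mm high, immovable. Origin at the centre of its underside; x towards its back, y to the left seen from the front, z up. Its front (-x, with the drawer) faces the robot, turned by up to 0.3 rad. The right end of its top (chest y below -40 mm) is plain and carries the candle glass.
- tile_field (a point): centre of the six tiles in the chest's top, level with their faces (chest x 0, y +48, z 76 mm; axes as the chest's). The tiles look alike: wooden squares of 49 mm in 50 mm openings, faces 2 mm below the frame, in two rows at this frame's x = -31 and +31 mm and three columns at y = -62, 0 and +62 mm. Five are rigid; one, a different one each time, is the catch.
- catch (a joint): how far the live tile is pressed down, m: 0 at rest, 0.008 at its stop. The drawer is let go at about 0.006. It gives from about 1.6 N on and takes 0.8 N more per mm, about 8 N at the stop; it springs back when let go. Only touch, not sight, tells it from the other tiles.
- drawer (a joint): how far the drawer in the chest's front is out, m: 0 shut and latched (it cannot be pulled open), 0.075 fully out. Once let go, its spring drives it fully out, towards the chest's -x, in about 1 s, and it stays out. A loose matchbox lies in it.
- candle_glass: low round glass with a tealight in it, 74 mm across, 43 mm tall (the flame about 10 mm more), loose on the chest's top near its right end; a bystander. Origin under its centre.
- steel_cup: steel cup with a handle, 58 x 79 x 92 mm, on the worktop to the right; a bystander. Origin under its centre.
- card: card in a small wooden block, 25 x 62 x 88 mm, on the worktop to the left; a bystander. Origin under its centre.
- wine_glass: wine glass standing upside down, 81 mm across, 202 mm tall, on the worktop to the left; a bystander. Origin under its centre.
- matches: matchbox, 36 x 54 x 15 mm, lying loose in the drawer (hidden until it opens); it is to stay there. Origin under its centre.

How it is judged:
By the outcome, as a careful person would: the job done as asked, in the order asked, and still so for the second after the job is handed in, with the robot touching nothing.
It also fails if it takes over 64 s, if anything falls off the work surface, if the arm or the gripper's body presses on something with over 40 N, if the wrist force passes 120 N, or if a joint passes its speed limit or range.

## Working session

There is one attempt and no reset: what is moved stays moved. The work goes in short steps, Python scripts to look and compute and a tool call to move; the robot and the scene stay as the last step left them, time stands still between calls to the robot, and variables do not carry over. Pictures are saved under pics/ and viewed, about 8 in all and at most 12, crops included, and the job is handed in when it is done.

Besides the shell and the picture viewer there is one more tool, called after ">>>" as name([rows], argument=value, ...), one row to a line, values as JSON. step_arm: Moves the arm, as the interface text tells. Shift numbers are shares of 0.25 m and turn numbers shares of pi/2 rad, none past 1 either way. Its arguments: {"type":"object","properties":{"motion":{"type":"array"},"newtons":{"type":"number"}},"required":["motion"]}

```bash
ls; mkdir -p pics
python3 - <<'E'
from rig import bot
import cv2
print(bot.sense(), bot.tip_reach)
for n in("top","side"):
    cv2.imwrite(f"pics/{n}0.png",bot.read_camera(n)); print(n,bot.camera_model(n))
E
```

```text
pics
{'time_s': 0.0, 'qpos': array([-1.12197019e+00,  4.23882635e-01,  1.63067322e+00,  1.32988262e-05,
        1.08859709e+00, -1.89634837e-02]), 'qd': array([-0.00070299, -0.00049541,  0.00172989,  0.00130542,  0.00067529,
       -0.00023735]), 'tau': array([ 1.11344601e-03, -5.44620681e+01, -2.73670292e+01,  6.43873634e-02,
        2.27792328e-02, -1.12307032e-04]), 'position': array([ 0.28163977, -0.55735725,  0.23888217]), 'ee_rot': array([ 9.72771503e-01,  2.31764956e-01, -1.60636335e-04, -7.63450986e-04]), 'wrist_force': array([-0.50120667, -0.82036192,  0.20828812]), 'moment': array([-0.04593765, -0.01365943, -0.01579945]), 'width': 0.9983880796524849} 0.017
top {'fx': 416.0404431351528, 'fy': 416.0404431351528, 'cx': 313.9419754936302, 'cy': 194.105585136009, 'R': array([[ 0.01929876, -0.99978842,  0.00711865],
       [-0.99599728, -0.01984612, -0.08715243],
       [ 0.08727527, -0.00540822, -0.99616955]]), 't': array([-0.01514258,  0.52544202,  1.32419412])}
side {'fx': 404.1064207863389, 'fy': 404.1064207863389, 'cx': 320.4159167912171, 'cy': 203.80462335610892, 'R': array([[-0.97473855, -0.22330071,  0.00464309],
       [-0.13625018,  0.57802159, -0.8045663 ],
       [ 0.17697642, -0.78487441, -0.59384468]]), 't': array([0.50647172, 0.13886578, 1.11299472])}
```

View pics/top0.png

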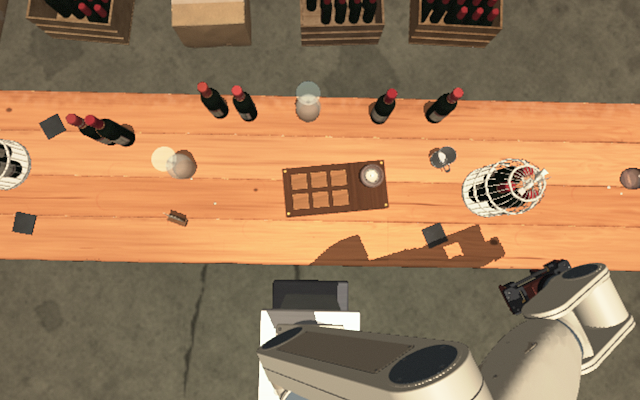

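View pics/side0.png

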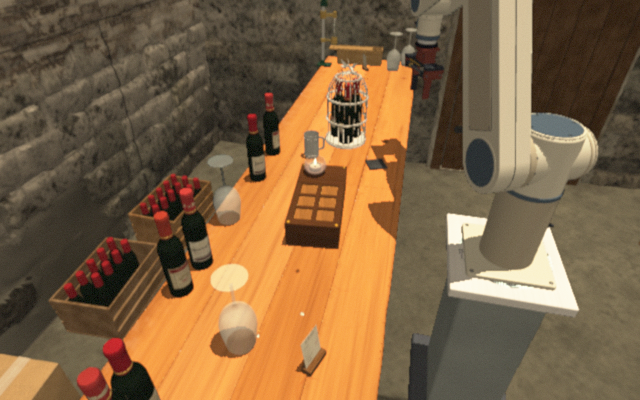

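The top view shows the chest at about (283–389, 160–217), with six tiles at about (300–340, 173–201) and the glass at (372, 175). The side view has the same tiles at about (318, 202). Next I'll segment the tiles in both views.

```bash
cat > h.py <<'E'
import numpy as np, cv2
from rig import bot
def ray(m,u,v,z):
    R=np.array(m["R"]);c=-R.T@np.array(m["t"]);d=R.T@[(u-m["cx"])/m["fx"],(v-m["cy"])/m["fy"],1]
    return c+d*(z-c[2])/d[2]
E
python3 - <<'E'
from h import *
G=np.array([[x,y] for x in(-.031,.031) for y in(-.062,0,.062)])
for n,(x0,x1,y0,y1) in dict(top=(286,353,162,214),side=(290,343,180,228)).items():
    im=cv2.imread(f"pics/{n}0.png");m=bot.camera_model(n)
    g=im[y0:y1,x0:x1,2]; g=cv2.resize(g,None,fx=4,fy=4,interpolation=cv2.INTER_CUBIC)
    t,b=cv2.threshold(g,0,255,cv2.THRESH_OTSU)
    b=cv2.erode(b,np.ones((5,5)))
    k,l,s,c=cv2.connectedComponentsWithStats(b)
    P=[]
    for i in range(1,k):
        x,y,w,h,a=s[i]
        if x>0 and y>0 and x+w<g.shape[1] and y+h<g.shape[0] and a>200:
            u,v=(c[i]+.5)/4-.5+[x0,y0]; p=ray(m,u,v,.076); P.append(p[:2]); print(n,(u.round(1),v.round(1)),a/16,p.round(4))
    P=np.array(P)
    if len(P)==6:
        o=P.mean(0); best=None
        for yaw in np.arange(-.35,.35,.002):
            R=np.array([[np.cos(yaw),-np.sin(yaw)],[np.sin(yaw),np.cos(yaw)]])
            Q=G@R.T+o; e=np.linalg.norm(P[:,None]-Q[None],axis=2).min(1)
            if best is None or (e**2).sum()<best[0]: best=((e**2).sum(),yaw,e.max())
        print(n,o,best)
    cv2.imwrite(f"pics/{n}_m.png",b)
E
```

```text
top (np.float64(338.2), np.float64(177.5)) 202.5625 [ 0.5746 -0.0792  0.076 ]
top (np.float64(318.5), np.float64(179.2)) 204.0625 [ 0.5678 -0.0179  0.076 ]
top (np.float64(298.8), np.float64(181.1)) 203.0625 [0.5609 0.0435 0.076 ]
top (np.float64(340.1), np.float64(197.2)) 205.0625 [ 0.5128 -0.0862  0.076 ]
top (np.float64(320.3), np.float64(199.0)) 206.0625 [ 0.5062 -0.0245  0.076 ]
top (np.float64(300.5), np.float64(200.8)) 209.5625 [0.4992 0.0368 0.076 ]
top [ 0.53691309 -0.02125688] (np.float64(2.5303312904446685e-07), np.float64(0.11000000000000043), np.float64(0.0002968332023182295))
side (np.float64(308.8), np.float64(188.9)) 107.875 [ 0.574  -0.0778  0.076 ]
side (np.float64(329.0), np.float64(190.3)) 110.6875 [ 0.5127 -0.0845  0.076 ]
side (np.float64(305.9), np.float64(200.8)) 125.125 [ 0.5671 -0.0158  0.076 ]
side (np.float64(326.9), np.float64(202.3)) 126.5 [ 0.5057 -0.023   0.076 ]
side (np.float64(302.8), np.float64(213.7)) 144.1875 [0.5602 0.0456 0.076 ]
side (np.float64(324.7), np.float64(215.4)) 146.625 [0.4989 0.0388 0.076 ]
side [ 0.53643148 -0.01943492] (np.float64(2.1179755186488e-07), np.float64(0.11200000000000043), np.float64(0.00024824747902516415))
```

The two views agree to within 2 mm. The tile field centre is (0.5367, -0.0204), yaw 0.111, and the residuals are under 0.3 mm. Next I'll plan the approach with the fingers shut and tool y along chest x.

```bash
cat >> h.py <<'E'
from scipy.spatial.transform import Rotation as Ro
C=np.array([.5367,-.0204]);YAW=.111
def tile(r,c):  # r,c: field x,y in m
    return C+[np.cos(YAW)*r-np.sin(YAW)*c,np.sin(YAW)*r+np.cos(YAW)*c]
def go(xyz,frm=None):
    s=bot.sense();R=Ro.from_quat(s["ee_rot"])
    p=s["position"] if frm is None else np.array(frm)
    a=YAW+np.pi/2
    T=Ro.from_matrix(np.array([[np.cos(a),np.sin(a),0],[np.sin(a),-np.cos(a),0],[0,0,-1]]))
    d=R.inv().apply(np.array(xyz)-p)/.25; w=(R.inv()*T).as_rotvec()/(np.pi/2)
    print("shift",d.round(4),"turn",w.round(4),"at",s["position"].round(4),"F",s["wrist_force"].round(2),"t",s["time_s"])
E
python3 - <<'E'
from h import *
go([.36,-.36,.24]); go([.506,-.0863,.16])
print([tile(r,c).round(4) for r in(-.031,.031) for c in(-.062,0,.062)])
m=bot.camera_model("top");print("glass",ray(m,372,176,.115),"cup",ray(m,442,157,.09))
E
```

```text
shift [ 0.6359 -0.5634 -0.0033] turn [-8.000e-04 -6.000e-04 -7.729e-01] at [ 0.2816 -0.5574  0.239 ] F [ 0.51 -0.06  0.61] t 0.1
shift [ 1.6508 -1.2768  0.3177] turn [-8.000e-04 -6.000e-04 -7.729e-01] at [ 0.2816 -0.5574  0.239 ] F [ 0.51 -0.06  0.61] t 0.1
[array([ 0.5128, -0.0855]), array([ 0.5059, -0.0238]), array([0.499 , 0.0378]), array([ 0.5744, -0.0786]), array([ 0.5675, -0.017 ]), array([0.5606, 0.0447])]
glass [ 0.5761544  -0.17919841  0.115     ] cup [ 0.64342109 -0.40011328  0.09      ]
```

>>> step_arm([
  {"x":0.636,"y":-0.563,"z":0,"wz":-0.773,"claw":0},
  {"x":0.636,"y":-0.563,"z":0,"wz":-0.773,"claw":0},
  {"x":0.636,"y":-0.563,"z":0,"wz":-0.773,"claw":0},
  {"x":0.636,"y":-0.563,"z":0,"wz":-0.773,"claw":0},
  {"x":0.636,"y":-0.563,"z":0,"wz":-0.773,"claw":0},
  {"x":0.636,"y":-0.563,"z":0,"wz":-0.773,"claw":0},
  {"x":0.636,"y":-0.563,"z":0,"wz":-0.773,"claw":0},
  {"x":0.636,"y":-0.563,"z":0,"wz":-0.773,"claw":0},
  {"x":0.636,"y":-0.563,"z":0,"wz":-0.773,"claw":0},
  {"x":0.636,"y":-0.563,"z":0,"wz":-0.773,"claw":0},
  {"x":0.636,"y":-0.563,"z":0,"wz":-0.773,"claw":0},
], newtons=20)

```text
schema error: expected keys x, y, z, wx, wy, wz, claw
```

Run:
```python
from h import *
print(bot.sense()["width"]); go([.5059,-.0238,.24])
```

```text
1.005255008055874
shift [ 1.7632 -1.5006 -0.002 ] turn [-8.000e-04 -6.000e-04 -7.729e-01] at [ 0.2816 -0.5574  0.239 ] F [ 0.51 -0.06  0.61] t 0.1
```

All the keys are required in every row.

>>> step_arm([
  {"x":0.636,"y":-0.563,"z":0,"wx":0,"wy":0,"wz":-0.773,"claw":0},
  {"x":0.636,"y":-0.563,"z":0,"wx":0,"wy":0,"wz":-0.773,"claw":0},
  {"x":0.636,"y":-0.563,"z":0,"wx":0,"wy":0,"wz":-0.773,"claw":0},
  {"x":0.636,"y":-0.563,"z":0,"wx":0,"wy":0,"wz":-0.773,"claw":0},
  {"x":0.636,"y":-0.563,"z":0,"wx":0,"wy":0,"wz":-0.773,"claw":0},
  {"x":0.636,"y":-0.563,"z":0,"wx":0,"wy":0,"wz":-0.773,"claw":0},
  {"x":0.636,"y":-0.563,"z":0,"wx":0,"wy":0,"wz":-0.773,"claw":0},
  {"x":0.636,"y":-0.563,"z":0,"wx":0,"wy":0,"wz":-0.773,"claw":0},
  {"x":0.636,"y":-0.563,"z":0,"wx":0,"wy":0,"wz":-0.773,"claw":0},
  {"x":0.636,"y":-0.563,"z":0,"wx":0,"wy":0,"wz":-0.773,"claw":0},
  {"x":0.636,"y":-0.563,"z":0,"wx":0,"wy":0,"wz":-0.773,"claw":0},
], newtons=20)

```text
time_s: 1.2
position: [0.3602, -0.3605, 0.2395]
ee_rot: [0.668, 0.744, 0.0, -0.0]
wrist_force: [-0.0, -0.1, 0.8]
width: 0.037
```

Run:
```python
from h import *
print(bot.sense()["width"]); go([.43,-.2,.24]);go([.5128,-.0855,.14])
```

```text
0.03696524063996463
shift [ 0.608   0.3469 -0.0017] turn [-0.0001 -0.0002 -0.0018] at [ 0.3602 -0.3605  0.2395] F [-0.02 -0.15  0.78] t 1.2
shift [1.0275 0.7257 0.3983] turn [-0.0001 -0.0002 -0.0018] at [ 0.3602 -0.3605  0.2395] F [-0.02 -0.15  0.78] t 1.2
```

>>> step_arm([
  {"x":1,"y":0.72,"z":0,"wx":0,"wy":0,"wz":-0.002,"claw":0},
  {"x":1,"y":0.72,"z":0,"wx":0,"wy":0,"wz":-0.002,"claw":0},
  {"x":1,"y":0.72,"z":0,"wx":0,"wy":0,"wz":-0.002,"claw":0},
  {"x":1,"y":0.72,"z":0,"wx":0,"wy":0,"wz":-0.002,"claw":0},
  {"x":1,"y":0.72,"z":0,"wx":0,"wy":0,"wz":-0.002,"claw":0},
  {"x":1,"y":0.72,"z":0,"wx":0,"wy":0,"wz":-0.002,"claw":0},
  {"x":1,"y":0.72,"z":0,"wx":0,"wy":0,"wz":-0.002,"claw":0},
  {"x":1,"y":0.72,"z":0,"wx":0,"wy":0,"wz":-0.002,"claw":0},
  {"x":1,"y":0.72,"z":0.2,"wx":0,"wy":0,"wz":-0.002,"claw":0},
  {"x":1,"y":0.72,"z":0.4,"wx":0,"wy":0,"wz":-0.002,"claw":0},
  {"x":1,"y":0.72,"z":0.4,"wx":0,"wy":0,"wz":-0.002,"claw":0},
  {"x":1,"y":0.72,"z":0.4,"wx":0,"wy":0,"wz":-0.002,"claw":0},
])

```text
time_s: 2.4
position: [0.5106, -0.0932, 0.1397]
ee_rot: [0.666, 0.746, -0.001, -0.001]
wrist_force: [-0.5, -0.1, -0.3]
width: 0.006
```

Run:
```python
from h import *
cv2.imwrite("pics/w1.png",bot.read_camera("wrist")); print(bot.sense()["width"]); go([.5128,-.0855,.098])
```

```text
0.002385884180320627
shift [0.0305 0.0066 0.1727] turn [0.0007 0.0003 0.0009] at [ 0.512  -0.0932  0.1412] F [0.69 0.54 0.88] t 2.45
```

View pics/w1.png

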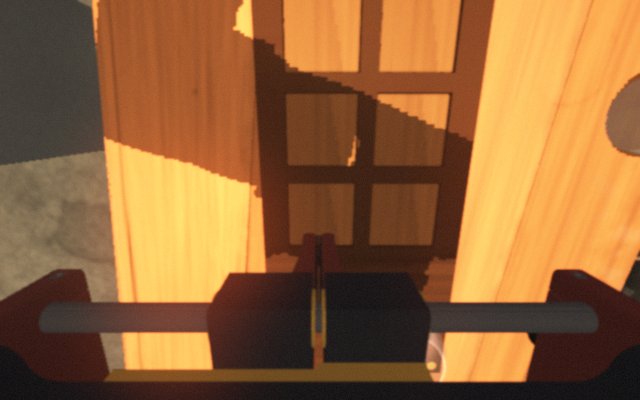

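The fingertips at (318, 240) are on the near edge of the front-right tile at (321, 213), which matches the 8 mm offset still to go. State readings are noisy, so I'll average several.

>>> step_arm([
  {"x":0.03,"y":0.005,"z":0.05,"wx":0,"wy":0,"wz":0,"claw":0},
  {"x":0.03,"y":0.005,"z":0.1,"wx":0,"wy":0,"wz":0,"claw":0},
  {"x":0.03,"y":0.005,"z":0.14,"wx":0,"wy":0,"wz":0,"claw":0},
  {"x":0.03,"y":0.005,"z":0.16,"wx":0,"wy":0,"wz":0,"claw":0},
  {"x":0.03,"y":0.005,"z":0.16,"wx":0,"wy":0,"wz":0,"claw":0},
])

```text
time_s: 2.95
position: [0.5113, -0.0843, 0.0989]
ee_rot: [0.665, 0.746, -0.0, -0.001]
wrist_force: [-0.8, 0.1, -0.1]
width: 0.01
```

```bash
cat >> h.py <<'E'
def avg(n=8):
    P=[];F=[]
    for _ in range(n):
        bot.read_camera("top");s=bot.sense();P.append(s["position"]);F.append(s["wrist_force"])
    P=np.array(P);F=np.array(F)
    print("p",P.mean(0).round(4),"sd",P.std(0).round(4),"F",F.mean(0).round(2),"sd",F.std(0).round(2),"t",s["time_s"]); return P.mean(0)
E
python3 - <<'E'
from h import *
p=avg(); go([.5128,-.0855,.092],p)
E
```

```text
p [ 0.512  -0.0845  0.0998] sd [0.0001 0.     0.0002] F [0.03 0.11 0.06] sd [0.45 0.51 0.4 ] t 3.35
shift [-0.0043  0.0028  0.0313] turn [0.0003 0.0001 0.0022] at [ 0.512  -0.0845  0.0999] F [-0.47  0.4   0.36] t 3.35
```

>>> step_arm([
  {"x":0,"y":0,"z":0.01,"wx":0,"wy":0,"wz":0,"claw":0},
  {"x":0,"y":0,"z":0.02,"wx":0,"wy":0,"wz":0,"claw":0},
  {"x":0,"y":0,"z":0.024,"wx":0,"wy":0,"wz":0,"claw":0},
  {"x":0,"y":0,"z":0.028,"wx":0,"wy":0,"wz":0,"claw":0},
  {"x":0,"y":0,"z":0.032,"wx":0,"wy":0,"wz":0,"claw":0},
  {"x":0,"y":0,"z":0.032,"wx":0,"wy":0,"wz":0,"claw":0},
])

```text
time_s: 3.95
position: [0.5117, -0.0845, 0.0932]
ee_rot: [0.666, 0.746, -0.0, -0.0]
wrist_force: [-8.3, 1.9, 22.3]
width: 0.007
```

Run:
```python
from h import *
p=avg()
```

```text
p [ 0.5117 -0.0845  0.0932] sd [0. 0. 0.] F [-6.52  1.23 21.59] sd [0.41 0.62 0.52] t 4.35
```

This tile is rigid: 21.6 N for about 1.3 mm of overtravel, with contact at z ≈ 0.0932. I'll use a lighter press on the rest. Next is the front-middle tile.

>>> step_arm([
  {"x":0,"y":0,"z":-0.02,"wx":0,"wy":0,"wz":0,"claw":0},
  {"x":0,"y":0,"z":-0.036,"wx":0,"wy":0,"wz":0,"claw":0},
  {"x":0.1,"y":0,"z":-0.036,"wx":0,"wy":0,"wz":0,"claw":0},
  {"x":0.2,"y":0,"z":-0.036,"wx":0,"wy":0,"wz":0,"claw":0},
  {"x":0.248,"y":0,"z":-0.036,"wx":0,"wy":0,"wz":0,"claw":0},
  {"x":0.248,"y":0,"z":-0.03,"wx":0,"wy":0,"wz":0,"claw":0},
  {"x":0.248,"y":0,"z":-0.02,"wx":0,"wy":0,"wz":0,"claw":0},
  {"x":0.248,"y":0,"z":-0.012,"wx":0,"wy":0,"wz":0,"claw":0},
  {"x":0.248,"y":0,"z":-0.007,"wx":0,"wy":0,"wz":0,"claw":0},
  {"x":0.248,"y":0,"z":-0.003,"wx":0,"wy":0,"wz":0,"claw":0},
  {"x":0.248,"y":0,"z":-0.003,"wx":0,"wy":0,"wz":0,"claw":0},
])

```text
time_s: 5.45
position: [0.5048, -0.0236, 0.0933]
ee_rot: [0.666, 0.746, -0.0, 0.0]
wrist_force: [-3.6, 0.0, 13.0]
width: 0.007
```

Run:
```python
from h import *
p=avg(5)
```

```text
p [ 0.5048 -0.0236  0.0933] sd [0. 0. 0.] F [-3.53  0.43 13.22] sd [0.28 0.3  0.38] t 5.7
```

This one is rigid too (13.2 N at the same height). Next is front-left, with the same depth.

>>> step_arm([
  {"x":0,"y":0,"z":-0.02,"wx":0,"wy":0,"wz":0,"claw":0},
  {"x":0,"y":0,"z":-0.033,"wx":0,"wy":0,"wz":0,"claw":0},
  {"x":0.1,"y":0,"z":-0.033,"wx":0,"wy":0,"wz":0,"claw":0},
  {"x":0.2,"y":0,"z":-0.033,"wx":0,"wy":0,"wz":0,"claw":0},
  {"x":0.248,"y":0,"z":-0.033,"wx":0,"wy":0,"wz":0,"claw":0},
  {"x":0.248,"y":0,"z":-0.027,"wx":0,"wy":0,"wz":0,"claw":0},
  {"x":0.248,"y":0,"z":-0.017,"wx":0,"wy":0,"wz":0,"claw":0},
  {"x":0.248,"y":0,"z":-0.009,"wx":0,"wy":0,"wz":0,"claw":0},
  {"x":0.248,"y":0,"z":-0.004,"wx":0,"wy":0,"wz":0,"claw":0},
  {"x":0.248,"y":0,"z":0,"wx":0,"wy":0,"wz":0,"claw":0},
  {"x":0.248,"y":0,"z":0,"wx":0,"wy":0,"wz":0,"claw":0},
])

```text
time_s: 6.8
position: [0.4977, 0.0382, 0.0924]
ee_rot: [0.666, 0.746, -0.0, 0.0]
wrist_force: [-0.6, -0.4, 0.7]
width: 0.003
```

Run:
```python
from h import *
p=avg(5)
```

```text
p [0.4978 0.0386 0.0924] sd [0.     0.0001 0.    ] F [-0.07 -0.35  0.66] sd [0.56 0.14 0.29] t 7.05
```

Little force here, and it is lower than the rigid contact height. I'll press 1.5 mm more to confirm.

>>> step_arm([
  {"x":0,"y":0,"z":0.003,"wx":0,"wy":0,"wz":0,"claw":0},
  {"x":0,"y":0,"z":0.006,"wx":0,"wy":0,"wz":0,"claw":0},
  {"x":0,"y":0,"z":0.006,"wx":0,"wy":0,"wz":0,"claw":0},
])

```text
time_s: 7.35
position: [0.4978, 0.0388, 0.0911]
ee_rot: [0.666, 0.746, 0.0, 0.0]
wrist_force: [-0.2, -1.8, 4.7]
width: 0.008
```

Run:
```python
from h import *
p=avg(6)
```

```text
p [0.4978 0.0387 0.091 ] sd [0. 0. 0.] F [-0.79 -0.95  4.27] sd [0.47 0.46 0.38] t 7.65
```

It gives: about 2.3 mm below rigid contact at 4.3 N. This is the catch, so I'll press slowly to the stop.

>>> step_arm([
  {"x":0,"y":0,"z":0.004,"wx":0,"wy":0,"wz":0,"claw":0},
  {"x":0,"y":0,"z":0.008,"wx":0,"wy":0,"wz":0,"claw":0},
  {"x":0,"y":0,"z":0.012,"wx":0,"wy":0,"wz":0,"claw":0},
  {"x":0,"y":0,"z":0.016,"wx":0,"wy":0,"wz":0,"claw":0},
  {"x":0,"y":0,"z":0.02,"wx":0,"wy":0,"wz":0,"claw":0},
  {"x":0,"y":0,"z":0.023,"wx":0,"wy":0,"wz":0,"claw":0},
  {"x":0,"y":0,"z":0.025,"wx":0,"wy":0,"wz":0,"claw":0},
  {"x":0,"y":0,"z":0.025,"wx":0,"wy":0,"wz":0,"claw":0},
  {"x":0,"y":0,"z":0.025,"wx":0,"wy":0,"wz":0,"claw":0},
])

```text
time_s: 8.55
position: [0.4978, 0.0388, 0.0853]
ee_rot: [0.666, 0.746, 0.0, 0.0]
wrist_force: [-2.4, -1.2, 12.2]
width: 0.008
```

Run:
```python
from h import *
p=avg(8)
im=bot.read_camera("side");cv2.imwrite("pics/s2.png",cv2.resize(im[120:300,220:440],None,fx=3,fy=3))
```

```text
p [0.4978 0.0387 0.0853] sd [0. 0. 0.] F [-2.37 -1.18 11.54] sd [0.64 0.61 0.64] t 8.95
```

View pics/s2.png

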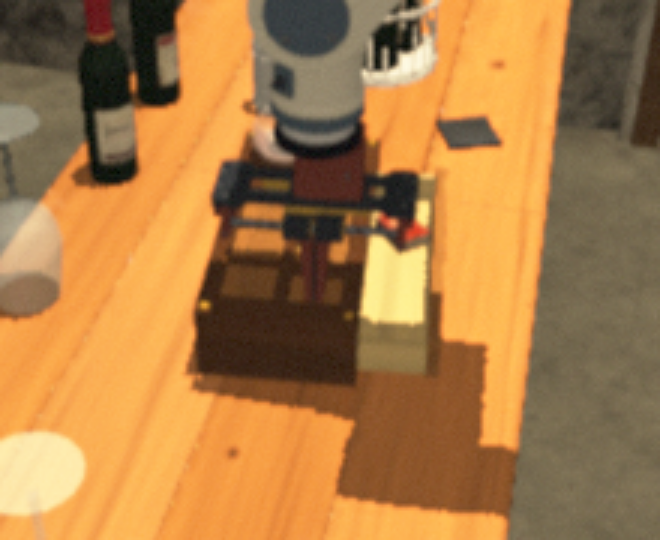

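The tile is at its stop (8 mm down, 11.5 N). The drawer has sprung out at about (395, 290) in the crop. I'll lift straight up, gently at first.

>>> step_arm([
  {"x":0,"y":0,"z":-0.015,"wx":0,"wy":0,"wz":0,"claw":0},
  {"x":0,"y":0,"z":-0.03,"wx":0,"wy":0,"wz":0,"claw":0},
  {"x":0,"y":0,"z":-0.05,"wx":0,"wy":0,"wz":0,"claw":0},
  {"x":0,"y":0,"z":-0.1,"wx":0,"wy":0,"wz":0,"claw":0},
  {"x":0,"y":0,"z":-0.2,"wx":0,"wy":0,"wz":0,"claw":0},
  {"x":0,"y":0,"z":-0.3,"wx":0,"wy":0,"wz":0,"claw":0},
  {"x":0,"y":0,"z":-0.4,"wx":0,"wy":0,"wz":0,"claw":0},
  {"x":0,"y":0,"z":-0.5,"wx":0,"wy":0,"wz":0,"claw":0},
  {"x":0,"y":0,"z":-0.6,"wx":0,"wy":0,"wz":0,"claw":0},
  {"x":0,"y":0,"z":-0.7,"wx":0,"wy":0,"wz":0,"claw":0},
  {"x":0,"y":0,"z":-0.75,"wx":0,"wy":0,"wz":0,"claw":0},
  {"x":0,"y":0,"z":-0.75,"wx":0,"wy":0,"wz":0,"claw":0},
])

```text
time_s: 10.2
position: [0.4985, 0.0388, 0.274]
ee_rot: [0.666, 0.746, 0.001, 0.001]
wrist_force: [-0.1, 0.6, -0.1]
width: 0.009
```

>>> step_arm([
  {"x":0,"y":-0.2,"z":0,"wx":0,"wy":0,"wz":0,"claw":0},
  {"x":0,"y":-0.4,"z":0,"wx":0,"wy":0,"wz":0,"claw":0},
  {"x":0,"y":-0.5,"z":0,"wx":0,"wy":0,"wz":0,"claw":0},
  {"x":0,"y":-0.5,"z":0,"wx":0,"wy":0,"wz":0,"claw":0},
  {"x":0,"y":-0.5,"z":0,"wx":0,"wy":0,"wz":0,"claw":0},
  {"x":0,"y":-0.5,"z":0,"wx":0,"wy":0,"wz":0,"claw":0},
])

```text
time_s: 10.8
position: [0.3745, 0.0245, 0.272]
ee_rot: [0.666, 0.746, 0.0, 0.0]
wrist_force: [0.5, 0.5, -0.4]
width: 0.005
```

Run:
```python
from h import *
p=avg(4)
a=bot.read_camera("side")[120:300,220:440];b=bot.read_camera("top")[100:280,220:440]
cv2.imwrite("pics/e.png",np.vstack([cv2.resize(q,None,fx=1.66,fy=1.66) for q in(a,b)]))
n=bot.read_camera("side");print(n.shape)
```

```text
p [0.3744 0.0245 0.272 ] sd [0.0002 0.     0.    ] F [-0.17 -0.34 -0.22] sd [0.26 0.62 0.58] t 11.0
(400, 640, 3)
```

View pics/e.png

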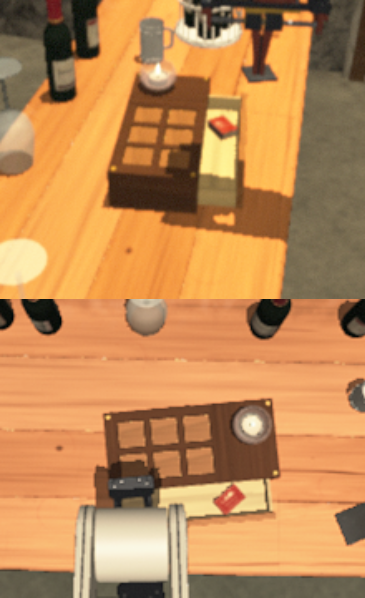

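The drawer is fully out with the matchbox in it, and the tiles look level again. The candle glass is at about (372, 176), as before, and the hand is clear with no force on it. I'm handing in.

```bash
python3 -c "
from rig import bot
print(bot.finish_job())"
```

```text
the job is handed in; nothing more can be done
None
```

The hidden drawer is open, and the job was handed in at about 11 s of the 64 s allowed.

- **Finding the tile:** I felt three tiles with the fingers shut. Front-right and front-middle were rigid, at 21.6 N and 13.2 N with the fingers stopped at the tile face. Front-left gave way, at about 4.3 N some 2.3 mm down, so I did not touch the back row.
- **Opening the drawer:** I pressed the front-left tile slowly to its stop (8 mm, about 11.5 N), and the drawer sprang out. Then I lifted straight up and backed away.
- **Last checks:** The final pictures show the drawer out with the matchbox in it and the tiles level again. The candle glass is at the same pixel as at the start, and the wrist force is about zero.
- **Limits of the checks:** I judged the drawer and tile by eye only. The arm hid the front-left corner in the last top view, and the card was outside the final crops. No check failed or disagreed.

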